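# Clear the carton closer's catch tray and weed out the unfilled cartons

### The job

Three finished refill cartons lie in the catch tray of the desktop carton closer; they look alike, but one or two of them came out nearly empty. Judge each by its weight, put every filled carton in the deep tote and every nearly empty one in the shallow return tray. Set them down flat on the floor of their container, right way up and not stacked, without dropping them, and leave the mug, calculator and figurine alone.

Things in the scene. Friction and masses are not known exactly. Their poses are not given: they have to be found in the camera images.
- carton_a_mid (a point): closed kraft cardboard carton with a pale tape strip along its top, 80 (its x) x 50 (its y) x 40 (its z) mm, all three alike to the eye. Starts lying flat in the catch tray with 30 mm or more free beside each of its long sides. Weighs either about 300 g (250 to 330, filled with a steel refill) or under 85 g (came out unfilled). This point is its centre, half-way up.
- carton_b_mid (a point): closed kraft cardboard carton with a pale tape strip along its top, 80 (its x) x 50 (its y) x 40 (its z) mm, all three alike to the eye. Starts lying flat in the catch tray with 30 mm or more free beside each of its long sides. Weighs either about 300 g (250 to 330, filled with a steel refill) or under 85 g (came out unfilled). This point is its centre, half-way up.
- carton_c_mid (a point): closed kraft cardboard carton with a pale tape strip along its top, 80 (its x) x 50 (its y) x 40 (its z) mm, all three alike to the eye. Starts lying flat in the catch tray with 30 mm or more free beside each of its long sides. Weighs either about 300 g (250 to 330, filled with a steel refill) or under 85 g (came out unfilled). This point is its centre, half-way up.
- carton_a: the same carton as point carton_a_mid; origin at the centre of its underside, z up through its taped top
- carton_b: the same carton as point carton_b_mid; origin at the centre of its underside, z up through its taped top
- carton_c: the same carton as point carton_c_mid; origin at the centre of its underside, z up through its taped top
- machine: grey desktop carton closer with an open aluminium catch tray (inside 160 along x by 370 along y mm, floor 6 mm above the desk, lip 26 mm high); origin on the desk under the middle of the catch tray; +y points along the tray to a chute (begins 195 mm from the origin) and the 200 mm high cabinet (begins 285 mm from the origin)
- tote: deep open grey plastic tote, 250 (its x) x 165 (its y) mm, 58 mm high, walls and floor 5 mm thick, with black grips on its long sides, fixed to the desk; origin at the centre of its underside
- tote_floor (a point): middle of the tote's inner floor; inside 240 (x) x 155 (y) mm, so two cartons lie one behind the other along x, 60 mm either side of this point
- return_tray: shallow open grey plastic return tray, 250 (its x) x 165 (its y) mm, 22 mm high, walls and floor 5 mm thick, fixed to the desk; origin at the centre of its underside. It and the tote change places from run to run
- return_floor (a point): middle of the return tray's inner floor; inside 240 (x) x 155 (y) mm
- mug: black mug, 80 mm wide and 90 mm high, handle to its +y; bystander; origin under its centre
- calculator: black desk calculator, 150 x 100 x 22 mm, lying flat; bystander; origin under its centre
- figurine: small white ceramic pig, 42 mm wide, 60 mm high; bystander; origin under its centre

How it is judged (in metres and radians):
At the end, for the whole second after the job is handed in: Every carton lies flat (within 0.12 rad) and still on a container floor, centre inside the walls and 12 to 26 mm above the floor: those pressing on it with over 1.6 N (filled) in the deep tote, those pressing with less (nearly empty) in the shallow return tray (((x of carton_a_mid in the frame of tote_floor between -0.12 and 0.12 m and y of carton_a_mid in the frame of tote_floor between -0.0775 and 0.0775 m and z of carton_a_mid in the frame of tote_floor between 0.012 and 0.026 m and contact force between carton_a and tote above 1.6 N) or (x of carton_a_mid in the frame of return_floor between -0.12 and 0.12 m and y of carton_a_mid in the frame of return_floor between -0.0775 and 0.0775 m and z of carton_a_mid in the frame of return_floor between 0.012 and 0.026 m and contact force between carton_a and return_tray below 1.6 N)) and angle between each of carton_a_mid, carton_b_mid, carton_c_mid's own z axis and vertical below 0.12 rad and linear speed of each of carton_a, carton_b, carton_c below 0.03 m/s and ((x of carton_b_mid in the frame of tote_floor between -0.12 and 0.12 m and y of carton_b_mid in the frame of tote_floor between -0.0775 and 0.0775 m and z of carton_b_mid in the frame of tote_floor between 0.012 and 0.026 m and contact force between carton_b and tote above 1.6 N) or (x of carton_b_mid in the frame of return_floor between -0.12 and 0.12 m and y of carton_b_mid in the frame of return_floor between -0.0775 and 0.0775 m and z of carton_b_mid in the frame of return_floor between 0.012 and 0.026 m and contact force between carton_b and return_tray below 1.6 N)) and ((x of carton_c_mid in the frame of tote_floor between -0.12 and 0.12 m and y of carton_c_mid in the frame of tote_floor between -0.0775 and 0.0775 m and z of carton_c_mid in the frame of tote_floor between 0.012 and 0.026 m and contact force between carton_c and tote above 1.6 N) or (x of carton_c_mid in the frame of return_floor between -0.12 and 0.12 m and y of carton_c_mid in the frame of return_floor between -0.0775 and 0.0775 m and z of carton_c_mid in the frame of return_floor between 0.012 and 0.026 m and contact force between carton_c and return_tray below 1.6 N))); the robot touches nothing.
It fails at once if mug is pushed more than 30 mm or tipped over (distance of mug from where it was at the start of the episode above 0.03 m or angle between mug's own z axis and vertical above 0.5 rad).
It fails at once if calculator is pushed more than 30 mm or tipped over (distance of calculator from where it was at the start of the episode above 0.03 m or angle between calculator's own z axis and vertical above 0.5 rad).
It fails at once if figurine is pushed more than 30 mm or tipped over (distance of figurine from where it was at the start of the episode above 0.03 m or angle between figurine's own z axis and vertical above 0.5 rad).
It fails at once if a carton is dropped or thrown: it moves faster than 0.9 m/s while not held (a fall of more than about 40 mm) ((contact force between the fingers and carton_a below 0.05 N and linear speed of carton_a above 0.9 m/s) or (contact force between the fingers and carton_b below 0.05 N and linear speed of carton_b above 0.9 m/s) or (contact force between the fingers and carton_c below 0.05 N and linear speed of carton_c above 0.9 m/s)).
It also fails if it takes over 72 s, if anything falls off the work surface, if the arm or the gripper's body presses on something with over 40 N, if the wrist force passes 120 N, or if a joint passes its speed limit or range.

### The arm

A 7-joint arm with a two-finger parallel gripper is mounted at the origin on the work surface. World frame = base frame: x ahead of the robot, y to its left, z up, the work surface at z = 0. Lengths are in mm, angles in rad, forces in N, time in s.
With the tool pointing down it reaches from about 400 to 850 mm from the base axis. Payload 6.9 kg.
Tool frame: the origin (TCP) lies at the very end of the fingers, on their centre line; the grasp point (between the pads) lies ctrl.pinch_z behind it (ctrl.pinch_z is the distance from the TCP to the grasp point, in mm); z points along the fingers, y is the line along which they close (so a half turn about z gives the same grasp; the last joint's range is limited). The gripper opens to 85 mm and grips with 20 to 120 N. Pads are 22 mm wide; open, the fingers measure 114 mm over their backs; the gripper's body (76 mm by 85 mm) begins 54 mm behind the grasp point. The pads swing forward as they close: fully open they stand 13 mm farther back than shut.
Start: joints at [1.421, 0.507, -0.238, 1.5, 0.126, 1.149, -0.155], TCP at [158.108, -604.66, 231.275] pointing down, gripper open.
Joint ranges: [-3.08, 3.08], [-0.24, 2.05], [-1.43, 1.35], [0, 2.5], [-1.52, 4.66], [0.17, 1.96], [-2.89, 2.89]. Speed limits (rad/s): [2.39, 2.39, 3.14, 3.14, 3.14, 3.14, 3.14].

### API

Orientations are given as a unit quaternion [w, x, y, z].
In Python, from station import ctrl, grab_frame, models gives the robot as it stands.
- The arm moves only by the shell command python3 -m pendant 'ROWS' [FORCE]. ROWS is JSON, a list that holds one entry, the list of rows, each a list of 7 numbers: the shift along the tool's x, y, z in units of 12 cm (1.0 is 12 cm), then the turn, a rotation vector about the tool's x, y, z in units of 1.5 rad (1.0 is 1.5 rad), then the finger opening in mm, from 0 to 85.4. In form: [[[x, y, z, ax, ay, az, grip], ...]]. A call has 1 to 12 rows; each row shifts and turns the commanded pose from where the row before left it, along the tool's axes as they then stand; what a row does not reach is not made up. A row lasts 1/12 s, in which the tool goes at most 41.7 mm and 7.16 degrees, less where a joint would pass 70% of its speed; a pose out of reach is approached as far as the arm can. A call with a number of a shift or a turn outside -1 to 1 is refused whole. A call with a gripper value outside its range is refused whole. The fingers move at their own pace and stop on an object; FORCE is the grip in N (left out, the last holds). Time passes only in rows, so rows that do not move let the fingers close. It gives the time, the measured TCP pose, the force, the opening and the grip force at its end, in the units of the state.
- ctrl.sense(): the state, without advancing time (a new reading comes with each control period).
- grab_frame(name): name is "scene" or "top" or "wrist"; returns a dict with "color" (420x560x3 uint8, red, green, blue), "range_z" (420x560 float32, mm along the optical axis (not along the pixel's ray), 0 where there is no reading), "intrinsics" (3x3 intrinsics, pixels), "pose" (4x4, takes a point from camera to world coordinates); the wrist camera has in their place "hand_eye" (4x4, takes a point from camera to tool coordinates, whose origin is the TCP and whose axes are the flange's). Camera axes: x right, y up, looking along -z (the intrinsics and any distortion apply to the point x, -y, -z); pixel columns grow to the right and rows downward; lengths in mm; the calibration is good to about 2 mm. A picture is of the moment at which its call begins: read the wrist's pose just before it.
- ctrl.finish_job(): hands the job in; it is judged then, once.
Trained networks look in the newest picture that a camera, given by its name, has taken for a name from the list of things; names that differ only in an ending like _2 or _b are one class to them, and where a whole thing is asked for, a point or a joint stands for the part that bears it (a point fixed in the world has none). Each returns a list of dicts, best first, with "p" (0 to 1); they miss things now and then, are a little off and sometimes report something else, mostly with a low value. They report only what shows in the picture. A call takes as long as a camera call.
- models.look_for(label, camera): "position" ([x, y, z] in mm, in world coordinates, good to about 4 mm: the middle of the surface that is visible of it).
The state is a dict: "time": time; "joint_pos": joint angles; "qd": joint speeds; "effort": joint torques, N m; "position": TCP position; "orientation": TCP orientation; "ft_force": force on the tool from outside, world axes, zero at the start; "wrist_torque": the same for the moment, N m; "opening": finger opening in mm; "grasp_force": force on a finger pad.
Only numpy, scipy, OpenCV 4.12 (cv2) and the standard library are available. Lean on these libraries where they do the work, as an engineer would, in place of code of your own. Each camera call takes 0.05 s, during which the arm holds its last target. There are 200 camera calls.

## Working session

There is one attempt and no reset: what is moved stays moved. The work goes in short steps, Python scripts to look and compute and a shell command to move; the robot and the scene stay as the last step left them, time stands still between calls to the robot, and variables do not carry over. Pictures are saved under pics/ and viewed, at most 10 in all, crops included, and the job is handed in when it is done.

```bash
mkdir -p pics
python3 - <<'E'
from station import ctrl, grab_frame, models
import cv2
s=ctrl.sense(); print({k:(v if not hasattr(v,'tolist') else v.tolist()) for k,v in s.items()}, ctrl.pinch_z)
for c in ["top","scene"]:
    f=grab_frame(c); cv2.imwrite(f"pics/{c}0.png",f["color"][:,:,::-1])
    for n in ["carton_a","tote","return_tray","machine","mug","calculator","figurine"]:
        print(c,n,[([round(float(v)) for v in d["position"]],round(d["p"],2)) for d in models.look_for(n,c)][:5])
E
```

```text
{'time': 0.0, 'joint_pos': [1.4205159007467527, 0.5083301945708769, -0.23750947752179105, 1.501153312875117, 0.12568232771061155, 1.1488595035817943, -0.15484478577431393], 'qd': [0.0003230219333728904, -0.0021085178492161916, -0.00039982439720640645, -0.00027600526847248373, -0.00043324937478732815, -0.0008114906616583462, 0.0008438045920944561], 'effort': [0.0007144827577576507, -62.05984354019165, -2.1866849809885025, -24.965286254882812, 0.012601182097569108, 0.011883799452334642, 7.550069369699486e-06], 'position': [157.9223937958841, -604.202388365908, 230.42679565788845], 'orientation': [-0.0008734525479508892, 0.9918357199702525, 0.1275191219205563, -0.00012335456071898074], 'ft_force': [0.29135318569179813, 0.3104465640454189, 1.2117434560566298], 'wrist_torque': [-0.012824939732055647, -0.024932866120101933, -0.0052843963587404985], 'grasp_force': 0.0, 'opening': 85.50197032492633} 18.700000000000003
top carton_a [([461, 273, 44], 0.98), ([457, 383, 46], 0.9), ([447, 174, 48], 0.89)]
top tote [([503, -105, 8], 0.68), ([495, -310, 3], 0.54), ([454, 382, 46], 0.35)]
top return_tray [([496, -305, 5], 0.66)]
top machine [([501, -310, 7], 0.64), ([475, 451, 26], 0.62)]
top mug [([778, 40, 41], 0.6)]
top calculator [([756, -182, 19], 0.8)]
top figurine [([727, 177, 53], 0.6), ([504, -100, 2], 0.4), ([463, 381, 49], 0.3)]
scene carton_a [([475, 288, 46], 0.96), ([472, 398, 44], 0.8), ([466, 190, 41], 0.63)]
scene tote [([494, -104, 21], 0.81), ([771, 58, 57], 0.54)]
scene return_tray []
scene machine [([521, 460, 28], 0.88)]
scene mug []
scene calculator [([771, -171, 25], 0.6), ([495, -107, 25], 0.45)]
scene figurine [([745, 191, 35], 0.58)]
```

```bash
cat > h.py <<'E'
import numpy as np, cv2
from station import ctrl, grab_frame, models
from scipy.spatial.transform import Rotation as R
def cloud(f,T):
    z=f["range_z"]; K=f["intrinsics"]; v,u=np.indices(z.shape)
    P=np.stack([(u-K[0,2])*z/K[0,0],-(v-K[1,2])*z/K[1,1],-z],-1)
    return P@T[:3,:3].T+T[:3,3]
def rects(W,z,lo,hi,box,amin=300):
    m=((z>0)&(W[...,2]>lo)&(W[...,2]<hi)&(W[...,0]>box[0])&(W[...,0]<box[1])&(W[...,1]>box[2])&(W[...,1]<box[3])).astype(np.uint8)
    m=cv2.morphologyEx(m,cv2.MORPH_OPEN,np.ones((3,3)))
    n,l,st,_=cv2.connectedComponentsWithStats(m)
    for i in range(1,n):
        if st[i,4]>=amin:
            p=W[l==i]; r=cv2.minAreaRect(p[:,:2].astype(np.float32))
            print(np.round(r[0]),np.round(r[1]),round(r[2],1),'z',round(float(np.median(p[:,2])),1),'px',st[i])
E
python3 - <<'E'
from h import *
f=grab_frame("top"); W=cloud(f,f["pose"])
print("cartons");rects(W,f["range_z"],36,60,(350,600,80,470),100)
print("tray lip");rects(W,f["range_z"],15,34,(330,620,50,480),100)
print("tote");rects(W,f["range_z"],48,66,(330,680,-420,30),50)
print("rt");rects(W,f["range_z"],14,32,(330,680,-420,30),50)
print("floor");rects(W,f["range_z"],-5,60,(330,660,-420,-10),3000)
s=ctrl.sense(); Rm=R.from_quat(s["orientation"],scalar_first=True).as_matrix(); print(Rm.round(2))
E
```

```text
cartons
[463. 277.] [51. 81.] 75.9 z 45.6 px [155 260  32  40 867]
[457. 387.] [79. 52.] 0.0 z 45.5 px [108 264  26  37 876]
[450. 177.] [51. 81.] 83.3 z 45.6 px [203 266  27  39 851]
tray lip
[556. 411.] [ 18. 112.] 2.1 z 24.6 px [ 90 235  50   9 173]
[541. 255.] [186.   7.] 84.3 z 25.0 px [143 240  82  10 250]
[463. 469.] [151.  41.] 9.1 z 24.7 px [ 80 245  19  68 331]
[386. 368.] [130.   6.] 84.5 z 25.3 px [101 311  59   8 179]
[373. 126.] [30. 51.] 0.1 z 25.5 px [228 313  24  15 106]
tote
[ 599. -183.] [43. 17.] 16.9 z 57.0 px [372 208   9  19  76]
[ 467. -176.] [  8. 196.] 85.6 z 56.8 px [374 232   6  91 286]
[519. -18.] [ 6. 38.] 88.2 z 56.4 px [303 244   4  18  56]
rt
[ 587. -381.] [89.  7.] 6.0 z 20.5 px [458 205   9  39 137]
[ 467. -392.] [139.   8.] 4.8 z 20.7 px [465 246  12  63 211]
floor
[ 495. -215.] [330. 410.] 0.0 z 3.7 px [  300   195   184   145 25056]
[[ 0.97  0.25  0.  ]
 [ 0.25 -0.97 -0.  ]
 [ 0.    0.   -1.  ]]
```

View pics/top0.png

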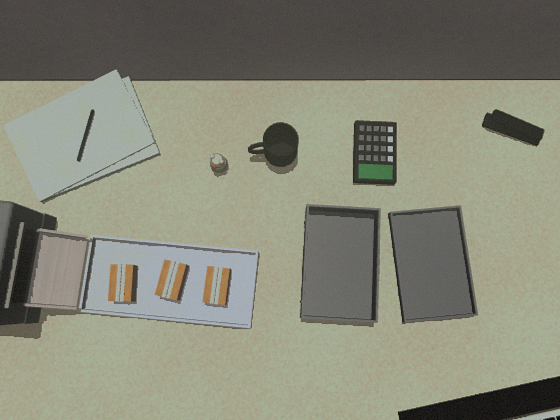

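The top view shows the three cartons at px (122,283), (172,280) and (217,285). The deep tote is at (340,265) and the return tray at (433,265). The bystanders are beyond them, out of the way.

```bash
python3 -m pendant '[[[0,0,0,0,0,0.057,70],[0,0,0,0,0,0.057,70],[0,0,0,0,0,0.057,70],[0.2,-0.27,0,0,0,0,70],[0.2,-0.27,0,0,0,0,70],[0.2,-0.27,0,0,0,0,70],[0.2,-0.27,0,0,0,0,70],[0.2,-0.27,0,0,0,0,70],[0.2,-0.27,0,0,0,0,70],[0.2,-0.27,0,0,0,0,70],[0.2,-0.27,0,0,0,0,70],[0.2,-0.27,0,0,0,0,70]]]' 40
```

```text
time: 1.85
position: [375.2, -311.6, 231.6]
orientation: [0.0, 1.0, -0.0, 0.0]
ft_force: [1.0, -0.4, 0.7]
opening: 69.5
grasp_force: 0.0
```

```bash
python3 -m pendant '[[[0.1,-0.31,0,0,0,0,70],[0.1,-0.31,0,0,0,0,70],[0.1,-0.31,0,0,0,0,70],[0.1,-0.31,0,0,0,0,70],[0.1,-0.31,0,0,0,0,70],[0.1,-0.31,0,0,0,0,70],[0,-0.31,0,0,0,0,70],[0,-0.31,0,0,0,0,70],[0,-0.31,0,0,0,0,70],[0,-0.31,0,0,0,0,70],[0,-0.31,0,0,0,0,70],[0,-0.31,0,0,0,0,70]]]'
python3 - <<'E'
from h import *
import numpy as np
s=ctrl.sense(); f=grab_frame("wrist")
T=np.eye(4);T[:3,:3]=R.from_quat(s["orientation"],scalar_first=True).as_matrix();T[:3,3]=s["position"]
W=cloud(f,T@f["hand_eye"]); print(np.round(s["position"],1),np.round(s["joint_pos"],2))
rects(W,f["range_z"],38,60,(300,650,0,500),300)
cv2.imwrite("pics/w1.png",f["color"][:,:,::-1])
E
```

```text
time: 2.85
position: [446.4, 134.9, 231.6]
orientation: [-0.0, 1.0, -0.0, 0.0]
ft_force: [1.4, -1.0, 0.2]
opening: 70.3
grasp_force: 0.0
[446.4 134.9 231.6] [ 0.03  0.28 -0.49  1.9   0.16  1.   -2.1 ]
[463. 279.] [51. 81.] 76.5 z 47.2 px [ 110  125   62   90 4433]
[456. 389.] [53. 81.] 89.0 z 47.1 px [   0  136   67   82 4533]
[450. 179.] [50. 81.] 83.5 z 47.2 px [ 215  140   56   85 4077]
```

```bash
python3 -m pendant '[[[0.03,-0.18,0,0,0,0.0,70],[0,-0.18,0,0,0,0,70],[0,0,0.2,0,0,0.0756,70],[0,0,0.3,0,0,0,70],[0,0,0.3,0,0,0,70],[0,0,0.3,0,0,0,70],[0,0,0.3,0,0,0,70],[0,0,0.2,0,0,0,70],[0,0,0.13,0,0,0,70],[0,0,0.09,0,0,0,70],[0,0,0,0,0,0,70],[0,0,0,0,0,0,40]]]' 40
python3 -m pendant '[[[0,0,0,0,0,0,40],[0,0,0,0,0,0,40],[0,0,0,0,0,0,40],[0,0,0,0,0,0,40],[0,0,0,0,0,0,40]]]'
```

```text
time: 3.9
position: [450.2, 176.2, 12.7]
orientation: [0.0, 0.998, -0.057, -0.0]
ft_force: [0.5, 0.5, 0.1]
opening: 59.7
grasp_force: 0.0
time: 4.32
position: [450.8, 176.3, 13.7]
orientation: [-0.0, 0.998, -0.057, 0.001]
ft_force: [-0.2, -0.5, 5.7]
opening: 49.2
grasp_force: 42.7
```

```bash
python3 -m pendant '[[[0,0,-0.1,0,0,0,40],[0,0,-0.2,0,0,0,40],[0,0,-0.25,0,0,0,40],[0,0,-0.25,0,0,0,40],[0,0,-0.15,0,0,0,40],[0,0,0,0,0,0,40],[0,0,0,0,0,0,40],[0,0,0,0,0,0,40],[0,0,0,0,0,0,40]]]'
for i in 1 2 3; do python3 -m pendant '[[[0,0,0,0,0,0,40]]]' | grep -E "force|opening"; done
```

```text
time: 5.07
position: [449.6, 175.9, 125.8]
orientation: [0.0, 0.998, -0.057, -0.001]
ft_force: [0.1, 0.6, -0.9]
opening: 49.6
grasp_force: 41.9
ft_force: [0.4, -0.2, -0.8]
opening: 49.3
grasp_force: 41.9
ft_force: [0.4, 0.2, -0.3]
opening: 49.6
grasp_force: 41.9
ft_force: [0.6, -0.1, 0.1]
opening: 49.5
grasp_force: 41.9
```

Run:
```python
from h import *
f=grab_frame("top"); W=cloud(f,f["pose"]); print(ctrl.sense()["ft_force"])
g=f["color"].max(2); m=(g<105).astype(np.uint8); m[:, :295]=0; m[:195]=0; m[335:]=0; m[:,490:]=0
n,l,st,_=cv2.connectedComponentsWithStats(m)
for i in range(1,n):
    if st[i,4]>1500:
        q=(l==i)&(f["range_z"]>0)&(W[...,2]<10); r=cv2.minAreaRect(W[q][:,:2].astype(np.float32)); print(st[i],'floor',r)
        q=(l==i)&(f["range_z"]>0); r=cv2.minAreaRect(W[q][:,:2].astype(np.float32)); print('all',r)
```

```text
[-0.02731086 -0.03699779 -0.78595844]
```

Run:
```python
from h import *
f=grab_frame("top"); W=cloud(f,f["pose"]); print(ctrl.sense()["ft_force"][2], f["color"][265,340],f["color"][265,433],f["color"][340,380])
cv2.imwrite("pics/t2.png",f["color"][:,:,::-1])
for c,(u,v) in {"tote":(340,265),"ret":(433,265)}.items():
    c0=f["color"][v,u].astype(int); m=(np.abs(f["color"].astype(int)-c0).max(2)<25).astype(np.uint8)
    m=cv2.morphologyEx(m,cv2.MORPH_OPEN,np.ones((3,3)))
    _,l=cv2.connectedComponents(m); q=(l==l[v,u])&(f["range_z"]>0)&(W[...,2]<12)
    print(c,q.sum(),cv2.minAreaRect(W[q][:,:2].astype(np.float32)),np.median(W[q][:,2]))
```

```text
-0.8621469583240735 [118 117 111] [112 111 108] [183 189 161]
tote 6893 ((486.07904052734375, -99.80984497070312), (162.7945556640625, 246.25958251953125), 86.17018127441406) 4.477183930295041
ret 6769 ((494.4836120605469, -311.8075866699219), (246.03318786621094, 152.24781799316406), 5.334378242492676) 4.735338264347092
```

View pics/t2.png

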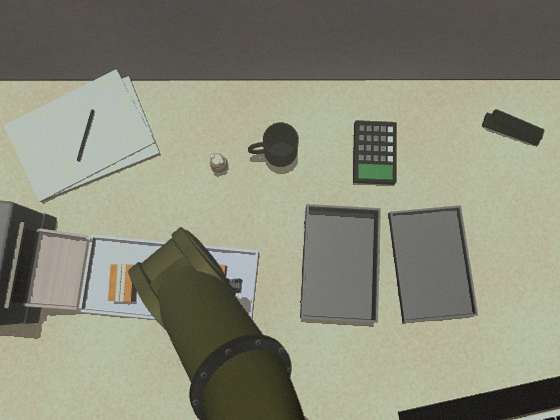

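```bash
python3 -m pendant '[[[0,0,0,0,0,-0.0756,40],[0,0.15,0,0,0,0,40],[0,0.31,0,0,0,0,40],[0,0.31,0,0,0,0,40],[0,0.31,0,0,0,0,40],[0,0.31,0,0,0,0,40],[0,0.31,0,0,0,0,40],[0,0.31,0,0,0,0,40],[0,0.31,0,0,0,0,40],[0,0.31,0,0,0,0,40],[0,0.31,0,0,0,0,40],[0,0.31,0,0,0,0,40]]]'
python3 -m pendant '[[[-0.07,0.31,0,0,0,0,40],[-0.06,0.31,0,0,0,0,40],[0,0.238,0,0,0,0,40],[0,0,0,0,0,-0.0617,40],[0,0,0,0,0,0,40],[0,0,0,0,0,0,40]]]'
```

```text
time: 6.42
position: [449.7, -215.6, 126.9]
orientation: [0.0, 1.0, -0.0, 0.0]
ft_force: [1.2, -0.0, -0.7]
opening: 49.8
grasp_force: 41.9
time: 6.92
position: [434.2, -316.1, 126.6]
orientation: [-0.001, 0.999, 0.045, -0.0]
ft_force: [-0.5, 0.9, -0.9]
opening: 49.6
grasp_force: 42.0
```

```bash
python3 -m pendant '[[[0,0,0.25,0,0,0,40],[0,0,0.25,0,0,0,40],[0,0,0.25,0,0,0,40],[0,0,0.12,0,0,0,40],[0,0,0.05,0,0,0,40],[0,0,0.03,0,0,0,40],[0,0,0,0,0,0,40],[0,0,0,0,0,0,40]]]'
```

```text
time: 7.58
position: [435.3, -316.2, 14.0]
orientation: [0.0, 0.999, 0.046, 0.001]
ft_force: [0.7, 0.5, -0.2]
opening: 49.5
grasp_force: 42.0
```

```bash
python3 -m pendant '[[[0,0,0.01,0,0,0,40],[0,0,0,0,0,0,55],[0,0,0,0,0,0,70],[0,0,0,0,0,0,70],[0,0,0,0,0,0,70],[0,0,-0.1,0,0,0,70],[0,0,-0.2,0,0,0,70],[0,0,-0.3,0,0,0,70],[0,0,-0.3,0,0,0,70],[0,0,-0.2,0,0,0,70],[0,0,-0.1,0,0,0,70],[0,0,0,0,0,0.0617,70]]]'
for i in 1 2 3; do python3 -m pendant '[[[0,0,0,0,0,0,70]]]' | grep -E "force|opening"; done
cat >> h.py <<'E'
def wrist(name=None):
    s=ctrl.sense(); f=grab_frame("wrist"); T=np.eye(4)
    T[:3,:3]=R.from_quat(s["orientation"],scalar_first=True).as_matrix();T[:3,3]=s["position"]
    if name: cv2.imwrite(name,f["color"][:,:,::-1])
    print('tcp',np.round(s["position"],1),'fz',round(float(s["ft_force"][2]),2),'q7',round(float(s["joint_pos"][6]),2))
    return cloud(f,T@f["hand_eye"]),f["range_z"]
E
python3 - <<'E'
from h import *
W,z=wrist("pics/w2.png"); rects(W,z,36,60,(300,650,-450,0),300)
E
```

```text
time: 8.58
position: [435.7, -317.5, 159.0]
orientation: [0.002, 1.0, 0.0, 0.002]
ft_force: [-0.3, -1.0, -0.2]
opening: 69.8
grasp_force: 0.0
ft_force: [0.2, -0.5, 0.2]
opening: 70.1
grasp_force: 0.0
ft_force: [0.3, -0.2, 0.1]
opening: 70.0
grasp_force: 0.0
ft_force: [0.1, -0.2, -0.1]
opening: 69.9
grasp_force: 0.0
tcp [ 433.9 -316.4  155.1] fz -0.11 q7 -1.26
[ 458. -167.] [ 91. 228.] 61.1 z 51.8 px [   0    0  117  292 8506]
[ 435. -316.] [81. 50.] 5.2 z 46.2 px [ 249  153   72  105 6454]
```

View pics/w2.png

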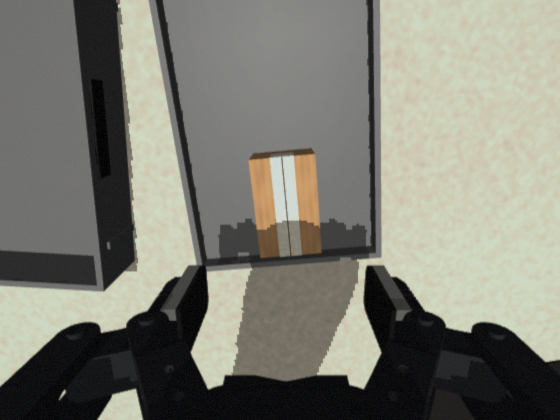

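The carton lies flat in the return tray, at px (285,205). Next is the middle carton.

```bash
python3 -m pendant '[[[0.08,-0.2,0,0,0,0,70],[0.08,-0.31,0,0,0,0,70],[0.08,-0.31,0,0,0,0,70],[0,-0.31,0,0,0,0,70],[0,-0.31,0,0,0,0,70],[0,-0.31,0,0,0,0,70],[0,-0.31,0,0,0,0,70],[0,-0.31,0,0,0,0,70],[0,-0.31,0,0,0,0,70],[0,-0.31,0,0,0,0,70],[0,-0.31,0,0,0,0,70],[0,-0.31,0,0,0,0,70]]]'
python3 -m pendant '[[[0,-0.31,0,0,0,0,70],[0,-0.31,0,0,0,0,70],[0,-0.31,0,0,0,0,70],[0,-0.31,0,0,0,0,70],[0,-0.1,0,0,0,0,70],[0,0,0,0,0,0.0803,70],[0,0,0,0,0,0.0803,70],[0,0,0,0,0,0,70]]]'
python3 - <<'E'
from h import *
W,z=wrist(); rects(W,z,38,60,(300,650,0,500),300)
E
```

```text
time: 9.88
position: [462.9, 118.3, 155.2]
orientation: [0.0, 1.0, 0.0, -0.0]
ft_force: [0.7, 0.2, 0.1]
opening: 70.1
grasp_force: 0.0
time: 10.55
position: [463.1, 277.5, 155.0]
orientation: [0.0, 0.993, -0.122, -0.001]
ft_force: [1.1, -0.9, -1.0]
opening: 70.1
grasp_force: 0.0
tcp [463.1 277.5 155. ] fz -1.03 q7 -2.67
[463. 280.] [50. 81.] 76.6 z 47.2 px [ 250  157   67  102 6488]
[494. 496.] [11. 99.] 84.0 z 40.7 px [   0  174   45  115 1335]
[457. 388.] [51. 81.] 89.2 z 47.2 px [ 108  194   87  104 5612]
```

```bash
python3 -m pendant '[[[0,-0.01,0.25,0,0,0,70],[0,0,0.3,0,0,0,70],[0,0,0.3,0,0,0,70],[0,0,0.2,0,0,0,70],[0,0,0.1,0,0,0,70],[0,0,0.03,0,0,0,70],[0,0,0,0,0,0,40],[0,0,0,0,0,0,40],[0,0,0,0,0,0,40],[0,0,0,0,0,0,40],[0,0,0,0,0,0,40],[0,0,0,0,0,0,40]]]' 40
python3 -m pendant '[[[0,0,-0.1,0,0,0,40],[0,0,-0.2,0,0,0,40],[0,0,-0.25,0,0,0,40],[0,0,-0.25,0,0,0,40],[0,0,-0.15,0,0,0,40],[0,0,0,0,0,0,40],[0,0,0,0,0,0,40],[0,0,0,0,0,-0.0803,40],[0,0,0,0,0,-0.0803,40],[0,0,0,0,0,0,40]]]'
for i in 1 2 3 4; do python3 -m pendant '[[[0,0,0,0,0,0,40]]]' | grep -E "ft_force|opening"; done
```

```text
time: 11.6
position: [464.2, 278.6, 14.7]
orientation: [-0.0, 0.993, -0.12, 0.0]
ft_force: [0.1, -0.6, -0.1]
opening: 49.8
grasp_force: 42.8
time: 12.43
position: [463.2, 277.8, 126.7]
orientation: [0.001, 1.0, 0.002, -0.001]
ft_force: [-0.8, 0.0, -1.2]
opening: 49.3
grasp_force: 42.8
ft_force: [-1.0, -0.1, -0.4]
opening: 49.5
ft_force: [-0.3, -0.9, -1.0]
opening: 49.5
ft_force: [-0.2, 0.2, -0.7]
opening: 49.4
ft_force: [0.6, -0.3, -1.4]
opening: 49.5
```

```bash
python3 -m pendant '[[[0,0.2,0,0,0,0,40],[0,0.31,0,0,0,0,40],[0,0.31,0,0,0,0,40],[0,0.31,0,0,0,0,40],[0,0.31,0,0,0,0,40],[0,0.31,0,0,0,0,40],[0,0.31,0,0,0,0,40],[0,0.31,0,0,0,0,40],[0,0.31,0,0,0,0,40],[0.1,0.31,0,0,0,0,40],[0.1,0.31,0,0,0,0,40],[0.1,0.31,0,0,0,0,40]]]'
python3 -m pendant '[[[0.1,0.31,0,0,0,0,40],[0.1,0.31,0,0,0,0,40],[0.1,0.31,0,0,0,0,40],[0.1,0.24,0,0,0,0,40],[0.06,0.08,0,0,0,0,40],[0,0,0,0,0,-0.0617,40],[0,0,0,0,0,0,40],[0,0,0,0,0,0,40]]]'
for i in 1 2 3 ; do python3 -m pendant '[[[0,0,0,0,0,0,40]]]' | grep -E "ft_force|posi"; done
```

```text
time: 13.77
position: [499.7, -156.8, 128.4]
orientation: [0.0, 1.0, -0.001, 0.0]
ft_force: [1.9, 0.4, -1.1]
opening: 49.3
grasp_force: 42.9
time: 14.43
position: [554.4, -304.3, 127.7]
orientation: [-0.0, 0.999, 0.045, -0.0]
ft_force: [-0.6, -0.4, 0.2]
opening: 49.8
grasp_force: 42.9
position: [554.5, -303.9, 128.1]
ft_force: [0.1, -0.2, -0.4]
position: [554.6, -304.0, 128.3]
ft_force: [0.3, -0.0, -0.6]
position: [554.6, -304.1, 128.4]
ft_force: [-0.6, -0.3, -0.5]
```

Both are clearly light (about -0.7 N). I'll set this one down.

```bash
python3 -m pendant '[[[0,0,0.25,0,0,0,40],[0,0,0.25,0,0,0,40],[0,0,0.25,0,0,0,40],[0,0,0.12,0,0,0,40],[0,0,0.05,0,0,0,40],[0,0,0.03,0,0,0,40],[0,0,0.005,0,0,0,40],[0,0,0,0,0,0,40]]]'
python3 -m pendant '[[[0,0,0,0,0,0,55],[0,0,0,0,0,0,70],[0,0,0,0,0,0,70],[0,0,0,0,0,0,70],[0,0,-0.1,0,0,0,70],[0,0,-0.2,0,0,0,70],[0,0,-0.3,0,0,0,70],[0,0,-0.3,0,0,0,70],[0,0,-0.2,0,0,0,70],[0,0,-0.1,0,0,0,70],[0,0,0,0,0,0.0617,70],[0,0,0,0,0,0,70]]]'
python3 - <<'E'
from h import *
W,z=wrist(); rects(W,z,36,60,(300,650,-450,-190),300)
E
```

```text
time: 15.35
position: [555.5, -304.9, 14.7]
orientation: [0.0, 0.999, 0.046, 0.001]
ft_force: [0.8, -0.1, -0.5]
opening: 49.2
grasp_force: 42.9
time: 16.35
position: [554.8, -304.8, 158.9]
orientation: [0.001, 1.0, -0.002, 0.001]
ft_force: [-0.1, 0.3, -1.0]
opening: 70.3
grasp_force: 0.0
tcp [ 554.8 -304.8  158.9] fz -1.01 q7 -1.41
[ 555. -304.] [81. 50.] 5.8 z 46.2 px [ 248  154   73  104 6271]
[ 435. -316.] [83. 50.] 5.2 z 46.2 px [ 267  290   63   86 4592]
```

```bash
python3 -m pendant '[[[0,-0.2,0,0,0,0,70],[0,-0.31,0,0,0,0,70],[0,-0.31,0,0,0,0,70],[0,-0.31,0,0,0,0,70],[0,-0.31,0,0,0,0,70],[0,-0.31,0,0,0,0,70],[0,-0.31,0,0,0,0,70],[0,-0.31,0,0,0,0,70],[0,-0.31,0,0,0,0,70],[0,-0.31,0,0,0,0,70],[-0.1,-0.3,0,0,0,0,70],[-0.1,-0.3,0,0,0,0,70]]]'
python3 -m pendant '[[[-0.1,-0.3,0,0,0,0,70],[-0.1,-0.3,0,0,0,0,70],[-0.1,-0.3,0,0,0,0,70],[-0.1,-0.3,0,0,0,0,70],[-0.1,-0.3,0,0,0,0,70],[-0.1,-0.3,0,0,0,0,70],[-0.02,-0.25,0,0,0,0.01,70],[0,-0.13,0,0,0,0,70],[0,0,0,0,0,0,70],[0,0,0,0,0,0,70]]]'
python3 - <<'E'
from h import *
W,z=wrist(); rects(W,z,38,60,(300,650,0,500),300)
E
```

```text
time: 17.4
position: [530.0, 127.7, 156.5]
orientation: [0.0, 1.0, 0.001, -0.001]
ft_force: [-1.0, 0.6, -0.4]
opening: 70.1
grasp_force: 0.0
time: 18.23
position: [456.0, 388.1, 156.3]
orientation: [0.001, 1.0, -0.006, -0.001]
ft_force: [0.8, -0.3, -0.3]
opening: 70.1
grasp_force: 0.0
tcp [456.  388.1 156.3] fz -0.3 q7 -2.64
[493. 498.] [ 20. 129.] 81.9 z 41.9 px [ 123   70   32  171 2521]
[457. 388.] [50. 81.] 89.0 z 47.2 px [ 253  155   67  102 6450]
[404. 489.] [22.  6.] 84.2 z 52.6 px [148 263  27  19 306]
```

```bash
python3 -m pendant '[[[0.01,0,0.25,0,0,0,70],[0,0,0.3,0,0,0,70],[0,0,0.3,0,0,0,70],[0,0,0.2,0,0,0,70],[0,0,0.1,0,0,0,70],[0,0,0.04,0,0,0,70],[0,0,0,0,0,0,40],[0,0,0,0,0,0,40],[0,0,0,0,0,0,40],[0,0,0,0,0,0,40],[0,0,0,0,0,0,40],[0,0,0,0,0,0,40]]]' 60
python3 -m pendant '[[[0,0,-0.1,0,0,0,40],[0,0,-0.2,0,0,0,40],[0,0,-0.25,0,0,0,40],[0,0,-0.25,0,0,0,40],[0,0,-0.15,0,0,0,40],[0,0,-0.15,0,0,0,40],[0,0,0,0,0,-0.01,40],[0,0,0,0,0,0,40],[0,0,0,0,0,0,40]]]'
for i in 1 2 3 4; do python3 -m pendant '[[[0,0,0,0,0,0,40]]]' | grep -E "ft_force|opening"; done
python3 - <<'E'
from h import *
f=grab_frame("top"); W=cloud(f,f["pose"])
rects(W,f["range_z"],50,66,(330,680,-200,30),40)
E
```

```text
time: 19.28
position: [458.7, 388.0, 15.9]
orientation: [-0.0, 1.0, -0.008, 0.001]
ft_force: [-0.8, -1.7, 7.0]
opening: 49.0
grasp_force: 65.0
time: 20.03
position: [457.7, 387.0, 145.8]
orientation: [0.001, 1.0, -0.0, -0.001]
ft_force: [0.4, 0.6, -3.6]
opening: 49.0
grasp_force: 64.3
ft_force: [-0.3, -0.9, -2.6]
opening: 49.1
ft_force: [-0.4, 1.2, -2.3]
opening: 48.9
ft_force: [-0.1, -0.2, -2.9]
opening: 48.9
ft_force: [0.2, -1.4, -2.8]
opening: 48.9
[ 594. -184.] [ 6. 48.] 86.5 z 57.6 px [377 208   4  22  66]
[ 528. -179.] [ 6. 65.] 88.4 z 57.0 px [377 234   3  30  90]
```

Carton a is heavy (about -2.8 N), so it goes in the tote.

```bash
python3 -m pendant '[[[0,0.2,0,0,0,0,40],[0.05,0.31,0,0,0,0,40],[0.05,0.31,0,0,0,0,40],[0.05,0.31,0,0,0,0,40],[0.05,0.31,0,0,0,0,40],[0.05,0.31,0,0,0,0,40],[0.05,0.31,0,0,0,0,40],[0,0.31,0,0,0,0,40],[0,0.31,0,0,0,0,40],[0,0.31,0,0,0,0,40],[0,0.31,0,0,0,0,40],[0,0.31,0,0,0,0,40]]]'
python3 -m pendant '[[[0,0.31,0,0,0,0,40],[0,0.13,0,0,0,0,40],[0,0,0,0,0,0.0442,40],[0,0,0,0,0,0,40],[0,0,0.2,0,0,0,40],[0,0,0.25,0,0,0,40],[0,0,0.25,0,0,0,40],[0,0,0.2,0,0,0,40],[0,0,0.1,0,0,0,40],[0,0,0.05,0,0,0,40],[0,0,0,0,0,0,40],[0,0,0,0,0,0,40]]]'
python3 -m pendant '[[[0,0,0.02,0,0,0,40],[0,0,0,0,0,0,40],[0,0,0,0,0,0,40]]]'
```

```text
time: 21.42
position: [493.6, -47.3, 146.8]
orientation: [0.0, 1.0, -0.0, 0.0]
ft_force: [0.1, 0.4, -2.6]
opening: 49.0
grasp_force: 64.7
time: 22.42
position: [494.4, -97.6, 21.1]
orientation: [-0.0, 0.999, -0.033, 0.0]
ft_force: [0.6, -0.2, -3.0]
opening: 49.1
grasp_force: 64.9
time: 22.67
position: [494.2, -98.4, 19.0]
orientation: [0.0, 0.999, -0.033, 0.001]
ft_force: [-0.4, -0.1, -3.4]
opening: 49.0
grasp_force: 64.9
```

Lower another 4 mm or so in small steps.

```bash
python3 -m pendant '[[[0,0,0.015,0,0,0,40],[0,0,0.01,0,0,0,40],[0,0,0,0,0,0,40],[0,0,0,0,0,0,40]]]'; python3 -m pendant '[[[0,0,0.01,0,0,0,40],[0,0,0,0,0,0,40],[0,0,0,0,0,0,40]]]'
```

```text
time: 23.0
position: [493.8, -98.4, 15.3]
orientation: [-0.0, 0.999, -0.034, -0.0]
ft_force: [0.0, -0.1, -1.5]
opening: 48.7
grasp_force: 64.9
time: 23.25
position: [493.9, -98.4, 14.9]
orientation: [0.0, 0.999, -0.034, 0.0]
ft_force: [-2.4, 0.1, 7.8]
opening: 49.1
grasp_force: 66.1
```

In contact with the floor. Release and rise.

```bash
python3 -m pendant '[[[0,0,0,0,0,0,55],[0,0,0,0,0,0,72],[0,0,0,0,0,0,72],[0,0,0,0,0,0,72],[0,0,-0.1,0,0,0,72],[0,0,-0.2,0,0,0,72],[0,0,-0.3,0,0,0,72],[0,0,-0.3,0,0,0,72],[0,0,-0.3,0,0,0,72],[0,0,-0.2,0,0,0,72],[0,0,0,0,0,0,72],[0,0,0,0,0,0,72]]]'
python3 - <<'E'
from h import *
W,z=wrist("pics/w3.png"); rects(W,z,36,52,(300,650,-450,0),1500)
E
```

```text
time: 24.25
position: [494.5, -98.6, 183.2]
orientation: [0.0, 0.999, -0.034, 0.001]
ft_force: [0.1, 0.3, -0.7]
opening: 72.0
grasp_force: 0.0
tcp [494.5 -98.6 183.2] fz -0.69 q7 -1.77
[524. -97.] [156. 192.] 86.4 z 44.2 px [ 177   40  209  229 2703]
[ 554. -300.] [81. 45.] 7.1 z 46.2 px [ 499   55   61  111 6121]
[492. -98.] [50. 81.] 86.0 z 46.2 px [ 256  156   60   92 5310]
[ 435. -316.] [82. 51.] 5.8 z 46.1 px [ 497  200   63   92 5221]
[380. -89.] [ 17. 156.] 1.5 z 44.3 px [ 202  301  165   22 1569]
```

View pics/w3.png

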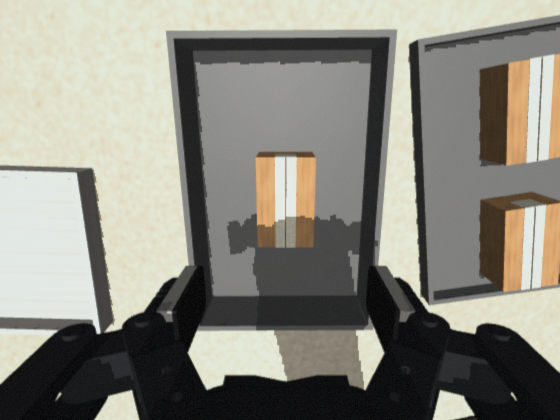

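The filled carton lies flat in the middle of the tote (px 285,200), and both light ones lie flat in the return tray (px 520,110 and 520,240).

```bash
python3 -c "
from station import ctrl
print(ctrl.finish_job())"
```

```text
the job is handed in; nothing more can be done
None
```

The job is handed in with no verdict returned: the one filled carton (a, about 2.8 N) lies flat in the tote, and the two nearly empty ones (b and c, each under about 1 N) lie flat in the return tray; the arm clock stood at about 24 s of the 72 s allowed.

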